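# Clamp the glued block with the ratchet clamp

### The job

Someone left the yellow glue bottle in the blue clamp, between the orange pad and the glued two-tone block: stand the bottle upright in the grey tray. Then pump the red trigger until the orange pad meets the block and presses it against the end stop with the pad's springs squeezed about half way, never fully, and finish while still holding the trigger there, because the clamp has no lock. Move the pad only with the trigger, do not knock the block over, and leave the other things as they are.

Things in the scene. Friction and masses are not known exactly. Their poses are not given: they have to be found in the camera images.
- clamp: blue caulk-gun style clamp, screwed down, bar along its own y. Origin: table level under the trigger pivot. Base plate x +-40 mm, y -88 to 212, 12 mm thick; bottle and block stand on it. Cheeks x +-19, y -75 to 17, up to z = 92 mm hold the trigger. Behind it a fixed black grip: y -74 to -52, x +-13, up to z = 165 mm. End stop plate x +-35, up to z = 76 mm, its face at y = 195 mm
- block: glued work piece, one half pale and one half dark wood with a yellow glue line, 60 (x) x 50 (y) x 50 mm tall, 0.12 kg, standing loose on the clamp's base within about 5 mm of the end stop, axes nearly parallel with the clamp's. Origin under its centre
- bottle: yellow glue bottle with a blue band and a red cone nozzle, standing upright on the clamp's base between pad and block. Round body 36 mm across up to 66 mm high, then narrowing to the nozzle, 89 mm tall over all, about 0.11 kg. Origin under its centre
- tray: open grey tray, fixed, 200 (x) x 140 (y) x 35 mm, walls 4 mm, floor about 4 mm thick. Origin: centre of its underside. The tin stands in it near its +x end; the -x half is free
- trigger_grip (a point): point in the red trigger blade where to hold it, 73 mm from the pivot. Blade 20 mm wide (clamp x), 10 mm thick, free end 95 mm from the pivot. Nothing stands beside it in x: pinch it across its width from above and swing it, or push it to clamp -y from its +y side. Released it leans 0.25 rad to +y, fully pulled 0.25 rad to -y of the clamp; this point travels 36 mm
- trigger (a joint): trigger angle, rad: 0 released, 0.5 fully pulled; a spring returns it (2 to 4 N at trigger_grip). Pulling drives the toothed bar forward by a pawl at a 38 mm arm, up to 18 mm a stroke; teeth every 5.5 mm, so up to 5.5 mm of a stroke may be idle and a full pump gains 11 to 16.5 mm. Letting it back leaves the bar where it is while nothing pushes on the pad
- trigger_pivot (a point): the trigger's pivot, at x = 0, y = 0, z = 84 mm of the clamp; it turns about the clamp's x; point axes as the clamp's
- jaw (a joint): travel of the toothed bar with the dark backing plate and pad, in m, 0 to 0.12, growing towards the block (clamp +y). The bar slides with 3 N of friction and has no lock: with the trigger let go, the pad's springs push it back until hardly any pressure is left
- pad_face (a point): centre of the front face of the orange pad (56 x 54 mm), which faces the block along clamp +y
- pad (a joint): how far the orange pad is pushed in on its springs towards the dark backing plate, in m: 0 free (16 mm of open gap with brass pins in view), 0.016 fully pressed (gap shut). Stiffness 1.5 N per mm, so 12 N half way; trigger_grip then needs about 11 N
- tub: closed white tub, 118 mm across and 105 mm tall, bystander. Origin under its centre
- tin: small upright copper tin, 40 mm across and 45 mm tall, standing in the tray near the tray's +x end, bystander. Origin under its centre
- tape: blue roll of tape lying flat, 90 mm across, 25 mm tall, bystander. Origin under its centre
- driver: screwdriver with a red handle, 200 mm long, 26 mm thick, lying along its own x, origin under its middle, bystander
- jar: upright glass jar with a dark cap, 60 mm across and 90 mm tall, bystander. Origin under its centre
- mug: blue mug, 76 mm across and 90 mm tall, bystander. Origin under its centre
- caster: black caster wheel lying flat, 80 mm across and 32 mm tall, bystander. Origin under its centre
- stop_face (a point): centre of the end stop's face, axes as the clamp's (y = +195 mm, z = 40 mm of the clamp); the block's far face belongs against it
Mind the look-alikes: they are no part of the job. Leave any pink look-alike of the bottle alone.

How it is judged (in metres and radians):
On the way, in this order (a step that is already met when the one before it is completed fails the run):
1. the glue bottle stands upright in the tray, let go (x of bottle in the frame of tray between -0.085 and 0.085 m and y of bottle in the frame of tray between -0.055 and 0.055 m and z of bottle in the frame of tray below 0.01 m and angle between bottle's own z axis and vertical below 0.15 rad and linear speed of bottle below 0.03 m/s and contact force between bottle and the fingers below 0.1 N), for 0.2 s.
2. the pad touches the block (contact force between pad and block above 0.5 N), for 0.1 s.
At the end, for the whole second after the job is handed in: Bottle upright (0.15 rad) on the tray floor, released, at rest. Fingers still hold the trigger (over 1 N, over 0.03 rad); pad springs squeezed 4 to 12 of 16 mm, 4 to 22 N on the block, which is upright (0.1 rad), within 2.5 mm of the end stop and not touched by the robot (all of step 1 and value of joint pad between 0.004 and 0.012 m and contact force between pad and block between 4 and 22 N and contact force between block and clamp above 3 N and contact force between the fingers and trigger above 1 N and value of joint trigger above 0.03 rad and angle between block's own z axis and vertical below 0.1 rad and y of block in the frame of stop_face above -0.0275 m and contact force between each of the arm, the fingers and block below 0.5 N); the arm keeps its last pose, push and grip.
It fails at once if the block is crushed: the pad's springs squeezed fully (14.8 of 16 mm), or over 40 N on the block (value of joint pad above 0.0148 m or contact force between pad and block above 40 N).
It fails at once if the bar or pad is pushed by hand instead of with the trigger (contact force between the fingers and jaw above 5 N).
It fails at once if the block is knocked over (angle between block's own z axis and vertical above 0.4 rad).
It fails at once if a bystander is moved by more than 30 mm (distance of any of tub, tin, tape, driver, jar, mug, caster from where it was at the start of the episode above 0.03 m).
It also fails if it takes over 72 s, if anything falls off the work surface, if the arm or the gripper's body presses on something with over 40 N, if the wrist force passes 120 N, or if a joint passes its speed limit or range.

### The arm

A 7-joint arm with a two-finger parallel gripper is mounted at the origin on the work surface. World frame = base frame: x ahead of the robot, y to its left, z up, the work surface at z = 0. Lengths are in m, angles in degrees, forces in N, time in s.
With the tool pointing down it reaches from about 0.35 to 0.775 m from the base axis. Payload 3.1 kg.
Tool frame: the origin (TCP) lies on the centre line of the jaws, within the pads' length; the fingertips stand 17 mm ahead of it and the grasp point (between the pads) lies 2 mm behind it (robot.tip_reach is the distance from the TCP to the fingertips, in m); z points along the fingers, y is the line along which they close (so a half turn about z gives the same grasp; the last joint's range is limited). The gripper opens to 85 mm and grips with 20 to 120 N. Pads are 22 mm wide; open, the fingers measure 114 mm over their backs; the gripper's body (76 mm by 85 mm) begins 54 mm behind the grasp point. The pads swing forward as they close: fully open they stand 13 mm farther back than shut.
Start: joints at [-67.477, 17.813, 0.802, 86.603, -0.252, 75.585, -1.558], TCP at [0.232, 0.499, 0.248] pointing down, gripper open.
Joint ranges: [-154.91, 154.91], [-16.99, 109.72], [-72.82, 74.43], [7.12, 147.25], [-82.49, 262.49], [11.32, 116.49], [-174.64, 174.64]. Speed limits (degrees/s): [159.86, 159.86, 180, 180, 180, 180, 180].

### API

Orientations are given as [roll, pitch, yaw] about the fixed x, y, z axes, in that order (R = Rz(yaw) Ry(pitch) Rx(roll)).
In Python, from station import robot, fingers, vision, workorder, recognise gives the robot as it stands. Calls block until the motion is done:
- robot.move_to(position, orientation): joint-space move of the TCP to a pose.
- robot.line_to(position, orientation=None, velocity=0.15, f_stop=None): straight line of the TCP; orientation=None keeps the orientation; velocity is the mean speed in m/s. With f_stop (N) it stops when the force on the tool has changed by that much, and returns True; else False.
- robot.move_j(angles): joint-space move.
- fingers.gripper_to(opening, force=None): opening from 0.0 (shut) to 1.0 (fully open); force is the grip in N (None keeps the last); returns when the fingers have stopped.
- robot.pause(seconds).
- robot.inverse_kinematics(position, orientation): joint angles nearest the present ones, or None.
- vision.grab_frame(name): name is "scene" or "top" or "wrist"; returns the picture (400x640x3 uint8, red, green, blue); there is no depth.
- vision.calibration(name): a dict with "mtx" (3x3 intrinsics, pixels), "extrinsics" (4x4, takes a point from world to camera coordinates); the wrist camera has in their place "T_tool_cam" (4x4, takes a point from camera to tool coordinates, whose origin is the TCP and whose axes are the flange's). Camera axes: x right, y up, looking along -z (the intrinsics and any distortion apply to the point x, -y, -z); pixel columns grow to the right and rows downward; lengths in m; the calibration is good to about 2 mm. A picture is of the moment at which its call begins: read the wrist's pose just before it. calibration takes no time and is no camera call.
A pose or a line that the arm cannot do raises robot.PlanningError and nothing moves.
- workorder.close_job(): hands the job in; it is judged then, once.
Trained networks look in the newest picture that a camera, given by its name, has taken for a name from the list of things; names that differ only in an ending like _2 or _b are one class to them, and where a whole thing is asked for, a point or a joint stands for the part that bears it (a point fixed in the world has none). Each returns a list of dicts, best first, with "p" (0 to 1); they miss things now and then, are a little off and sometimes report something else, mostly with a low value. They report only what shows in the picture. A call takes as long as a camera call. They do not tell look-alikes from the thing itself.
- recognise(label, camera): "rect" ([centre column, centre row, width, height] in pixels, round what is visible of it).
Readings, each from a call of its own:
- robot.current_time_s(): time.
- robot.current_joint_positions(): joint angles.
- robot.current_dq(): joint speeds.
- robot.current_joint_torque(): joint torques, N m.
- robot.current_tool_pos(): TCP position.
- robot.current_eef_rot(): TCP orientation.
- robot.current_contact_force(): force on the tool from outside, world axes, zero at the start.
- robot.current_torque(): the same for the moment, N m.
- robot.current_finger_gap(): opening from 0.0 (shut) to 1.0 (fully open).
- robot.current_gripper_force(): force on a finger pad.
Only numpy, scipy, OpenCV 4.12 (cv2) and the standard library are available. Lean on these libraries where they do the work, as an engineer would, in place of code of your own. Each camera call takes 0.05 s, during which the arm holds its last target. There are 200 camera calls.

## Working session

There is one attempt and no reset: what is moved stays moved. The work goes in short steps, each a Python script; the robot and the scene stay as the last script left them, time stands still between calls to the robot, and variables do not carry over. Pictures are saved under pics/ and viewed, at most 10 in all, crops included, and the job is handed in when it is done.

```bash
mkdir -p pics; ls; python3 - <<'E'
from station import robot, fingers, vision, workorder, recognise
import cv2,numpy as np
for c in ("scene","top"):
    im=vision.grab_frame(c); cv2.imwrite(f"pics/{c}0.png",im[:,:,::-1])
    k=vision.calibration(c); print(c,np.round(k["mtx"],1).tolist(),np.round(k["extrinsics"],4).tolist(),[x for x in k])
    for n in ("clamp","block","bottle","tray","trigger","pad","tin"):
        print(n,[(np.round(d["rect"],1).tolist(),round(d["p"],2)) for d in recognise(n,c)][:3])
print(np.round(vision.calibration("wrist")["T_tool_cam"],4).tolist(),np.round(vision.calibration("wrist")["mtx"],1).tolist())
print(robot.current_time_s())
E
```

```text
pics
scene [[378.4, 0.0, 314.9], [0.0, 378.4, 198.7], [0.0, 0.0, 1.0]] [[-0.7822, 0.6231, -0.0056, 0.4656], [-0.3795, -0.4693, 0.7974, 0.1339], [0.4942, 0.6258, 0.6035, -1.2677], [0.0, 0.0, 0.0, 1.0]] ['mtx', 'extrinsics']
clamp [([317.5, 211.9, 85.4, 116.1], 0.72)]
block [([338.6, 238.3, 28.9, 30.4], 0.86)]
bottle [([349.4, 206.0, 13.5, 31.2], 0.93), ([262.8, 230.2, 14.7, 26.4], 0.9), ([384.2, 267.6, 13.6, 36.5], 0.87)]
tray [([290.1, 159.7, 72.9, 41.3], 0.8), ([302.0, 183.8, 11.4, 40.9], 0.57)]
trigger [([301.3, 183.9, 13.4, 35.4], 0.52)]
pad [([315.1, 218.8, 19.5, 20.8], 0.55)]
tin [([267.3, 158.6, 11.8, 15.9], 0.63)]
top [[450.8, 0.0, 308.3], [0.0, 450.8, 192.5], [0.0, 0.0, 1.0]] [[-0.0035, -0.9998, 0.0192, 0.005], [0.9928, -0.0012, 0.12, -0.6103], [-0.1199, 0.0195, 0.9926, -1.0501], [0.0, 0.0, 0.0, 1.0]] ['mtx', 'extrinsics']
clamp [([319.4, 201.4, 132.5, 43.9], 0.93), ([348.1, 198.5, 73.3, 27.6], 0.6)]
block [([272.9, 199.8, 24.5, 28.1], 0.66)]
bottle [([331.8, 150.6, 17.9, 14.9], 0.75), ([221.0, 210.9, 17.0, 14.2], 0.64), ([311.7, 249.7, 7.4, 17.0], 0.61)]
tray [([451.1, 261.7, 67.9, 85.4], 0.59)]
trigger [([342.0, 198.9, 14.7, 14.8], 0.47)]
pad [([318.1, 201.4, 8.6, 23.7], 0.44)]
tin [([348.6, 199.6, 74.6, 24.6], 0.62), ([461.1, 237.4, 21.5, 15.1], 0.59)]
[[0.0009, 0.9651, 0.2618, 0.0665], [1.0, -0.0011, 0.0003, -0.0005], [0.0006, 0.2618, -0.9651, -0.126], [0.0, 0.0, 0.0, 1.0]] [[342.8, 0.0, 323.6], [0.0, 342.8, 202.1], [0.0, 0.0, 1.0]]
0.8
```

```bash
python3 - <<'E'
import cv2
a=cv2.imread("pics/top0.png")[90:330,170:520]; cv2.imwrite("pics/t1.png",cv2.resize(a,None,fx=2.28,fy=2.28,interpolation=2))
a=cv2.imread("pics/scene0.png")[130:320,220:440]; cv2.imwrite("pics/s1.png",cv2.resize(a,None,fx=3.1,fy=3.1,interpolation=2))
E
```

```text
(no output)
```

View pics/t1.png

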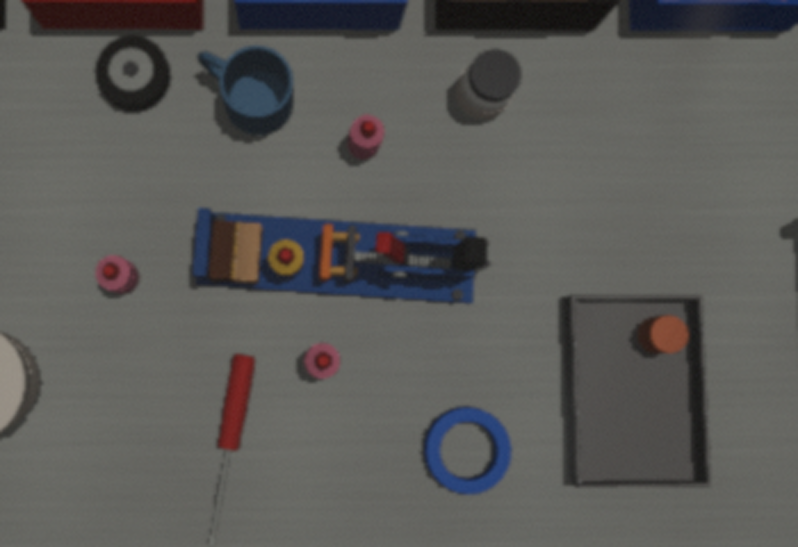

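View pics/s1.png

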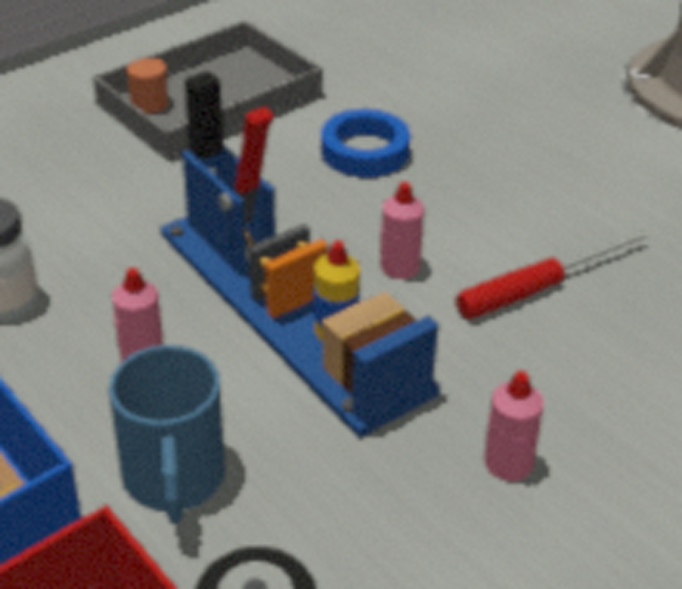

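The top view shows the yellow bottle in the clamp at crop (286,256) and the clamp running right to left with the stop on the left, so clamp +y ≈ world +y. The tray is at lower right with the tin in its upper-right corner. The three pink look-alikes stand free. The scene view confirms all of this, with the trigger leaning towards the pad.

```bash
cat > h.py <<'E'
from station import robot, fingers, vision, workorder, recognise
import cv2, numpy as np
from scipy.spatial.transform import Rotation as Ro
def cam(c):
    k=vision.calibration(c); M=np.array(k["mtx"])
    if c=="wrist":
        T=np.eye(4); T[:3,:3]=Ro.from_euler("xyz",robot.current_eef_rot(),degrees=True).as_matrix(); T[:3,3]=robot.current_tool_pos()
        E=np.linalg.inv(T@np.array(k["T_tool_cam"]))
    else: E=np.array(k["extrinsics"])
    return M,E
def at_z(px,z,M,E):
    d=np.linalg.inv(M)@[px[0],px[1],1]; d=E[:3,:3].T@(d*[1,-1,-1]); o=-E[:3,:3].T@E[:3,3]
    return o+d*(z-o[2])/d[2]
def proj(P,M,E):
    p=(E[:3,:3]@np.asarray(P).T).T+E[:3,3]; p=p*[1,-1,-1]; q=(M@p.T).T; return q[:,:2]/q[:,2:]
E
python3 - <<'E'
from h import *
M,E=cam("top")
f=lambda u,v,z:np.round(at_z((u/2.28+170,v/2.28+90),z,M,E)*1000,1)
for n,u,v,z in [("baseR+x",475,231,.012),("baseR-x",473,302,.012),("baseL-x",196,287,.012),("stop top +x",198,208,.076),
  ("nozzle",286,256,.101),("shoulder",286,258,.078),("block a",236,222,.062),("block +x-y",262,223,.062),("block -x-y",258,282,.062),("block -x+y",208,278,.062),("block+x+y",211,218,.062),
  ("tray",563,297,.035),("tray",700,297,.035),("tray",708,484,.035),("tray",568,485,.035),("tin",669,334,.049),
  ("pad+x",327,226,.07),("pad-x",325,279,.07),("grip top",470,253,.165),("trig top",386,246,.176)]: print(n,f(u,v,z))
E
```

```text
baseR+x [ 616.  -170.2   12. ]
baseR-x [ 539.  -166.4   12. ]
baseL-x [555.8 131.3  12. ]
stop top +x [632.1 123.9  76. ]
nozzle [580.3  34.  101. ]
shoulder [580.5  34.2  78. ]
block a [619.5  85.9  62. ]
block +x-y [618.4  59.1  62. ]
block -x-y [557.4  63.   62. ]
block -x+y [561.6 114.3  62. ]
block+x+y [623.7 111.7  62. ]
tray [ 542.8 -257.8   35. ]
tray [ 542.5 -403.6   35. ]
tray [ 348.8 -402.5   35. ]
tray [ 348.6 -256.7   35. ]
tin [ 503.3 -363.7   49. ]
pad+x [614.2  -7.8  70. ]
pad-x [559.7  -5.5  70. ]
grip top [ 576.5 -138.1  165. ]
trig top [582.  -58.8 176. ]
```

```bash
python3 - <<'E'
from h import *
print(robot.current_eef_rot())
for y in (86.8,-93.2):
  for p in ([.58,.034,.3],[.58,.034,.064],[.583,-.06,.155],[.42,-.33,.06]): print(y,p,np.round(robot.inverse_kinematics(p,[180,0,y]) if robot.inverse_kinematics(p,[180,0,y]) is not None else 0,0))
robot.move_to([.58,.034,.32],[180,0,86.8])
print(robot.current_time_s(),robot.current_contact_force(),robot.current_tool_pos(),robot.current_eef_rot())
M,E=cam("wrist"); im=vision.grab_frame("wrist"); cv2.imwrite("pics/w1.png",im[:,:,::-1]); np.savez("w1.npz",M=M,E=E)
for n in ("bottle","block","trigger","pad"): print(n,[(np.round(d["rect"],1).tolist(),round(d["p"],2)) for d in recognise(n,"wrist")][:3])
E
```

```text
[ 1.79994554e+02 -7.44169899e-05  1.55093342e+02]
86.8 [0.58, 0.034, 0.3] [-31.  23.  38.  77. -14.  85.   3.]
86.8 [0.58, 0.034, 0.064] [-30.  35.  37.  96. -24.  57.  11.]
86.8 [0.583, -0.06, 0.155] [-25.  31.  43.  90. -22.  68.  19.]
86.8 [0.42, -0.33, 0.06] [  0.  35.  50. 104. -32.  56.  61.]
-93.2 [0.58, 0.034, 0.3] [ 32.  32. -62.  74.  28.  90. 151.]
-93.2 [0.58, 0.034, 0.064] [ -9.  31.   5.  95.  -3.  54. 174.]
-93.2 [0.583, -0.06, 0.155] [ -36.   39.   64.   90.  -36.   74. -150.]
-93.2 [0.42, -0.33, 0.06] [  -7.   42.   64.  105.  -43.   62. -110.]
2.9 [ 0.42666274 -0.97012955  0.09577026] [0.57983575 0.03625412 0.31956891] [-1.79947489e+02 -6.44786961e-02  8.70064393e+01]
bottle [([437.4, 227.6, 41.6, 41.9], 0.96), ([324.4, 170.7, 30.5, 41.5], 0.83), ([240.2, 199.6, 45.7, 41.1], 0.72)]
block [([332.1, 120.3, 54.9, 45.6], 0.89), ([334.9, 276.2, 22.4, 49.4], 0.69)]
trigger [([335.3, 276.8, 21.6, 45.4], 0.58)]
pad [([334.2, 206.2, 50.7, 30.6], 0.56)]
```

View pics/w1.png

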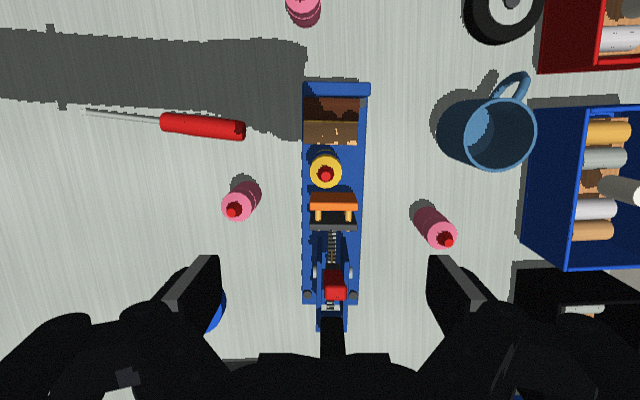

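The wrist view shows the yellow bottle at (325,172) with its nozzle tip at (325,176). Between the pad (334,200) and the block (332,125) it has clear space on both sides in x. The red trigger end is at (335,283).

```bash
python3 - <<'E'
from h import *
d=np.load("w1.npz"); M,E=d["M"],d["E"]
f=lambda u,v,z:np.round(at_z((u,v),z,M,E)*1000,1)
for n,u,v,z in [("nozzle",325,176,.101),("shoulder",325,171,.078),("base near-x",303,303,.012),("base near+x",359,303,.012),("block -y",304,144,.062),("block -y+x",357,144,.062),
 ("stop top-x",303,83,.076),("stop top+x",370,83,.076),("stopface",303,96,.076),("pad -x",310,203,.07),("pad+x",358,203,.07),("trig -x end",325,272,.176),("trig +x",345,272,.176)]: print(n,f(u,v,z))
E
```

```text
nozzle [580.5  36.2 101. ]
shoulder [580.5  37.3  78. ]
base near-x [ 539.2 -162.7   12. ]
base near+x [ 618.9 -166.7   12. ]
block -y [558.7  65.9  62. ]
block -y+x [617.4  62.9  62. ]
stop top-x [562.7 128.9  76. ]
stop top+x [631.  125.3  76. ]
stopface [561.8 116.2  76. ]
pad -x [561.6   0.   70. ]
pad+x [616.1  -2.7  70. ]
trig -x end [576.8 -33.4 176. ]
trig +x [594.1 -34.3 176. ]
```

```bash
python3 - <<'E'
from h import *
R=[180,0,87]
robot.line_to([.5805,.036,.12],R,velocity=.2)
print(robot.line_to([.5805,.036,.051],velocity=.08,f_stop=8))
fingers.gripper_to(0.0,force=40)
print(robot.current_finger_gap(),robot.current_gripper_force(),robot.current_tool_pos())
robot.line_to([.5805,.036,.30],velocity=.15)
robot.move_to([.42,-.325,.25],R)
robot.line_to([.42,-.325,.07],velocity=.2)
print(robot.line_to([.42,-.325,.040],velocity=.03,f_stop=3),robot.current_tool_pos(),robot.current_finger_gap(),robot.current_contact_force(),robot.current_time_s())
E
```

```text
False
0.411693728766315 40.09507119655609 [0.5808905  0.03600604 0.05148992]
True [ 0.41973445 -0.32473722  0.04345939] 0.41259648537036225 [0.08415148 1.31218972 4.85241681] 10.975
```

```bash
python3 - <<'E'
from h import *
fingers.gripper_to(0.6)
robot.line_to([.42,-.325,.25],velocity=.15)
robot.move_to([.585,-.061,.32],[180,0,87])
M,E=cam("wrist"); w=vision.grab_frame("wrist"); np.savez("w2.npz",M=M,E=E); t=vision.grab_frame("top")
a=cv2.resize(w[100:400,200:450],None,fx=1.6,fy=1.6); b=cv2.resize(t[150:310,300:500],None,fx=1.7,fy=1.7)
c=np.zeros((480,760,3),np.uint8); c[:,:400]=a; c[:272,410:750]=b; cv2.imwrite("pics/c2.png",c[:,:,::-1]); cv2.imwrite("pics/w2.png",w[:,:,::-1])
print([ (np.round(d["rect"],1).tolist(),round(d["p"],2)) for d in recognise("trigger","wrist")],robot.current_time_s(),robot.current_contact_force())
E
```

```text
[([324.3, 181.2, 25.4, 20.8], 0.7), ([325.2, 171.8, 53.8, 120.1], 0.48)] 14.1833 [-0.2536535  -0.27635868  0.30328828]
```

View pics/c2.png

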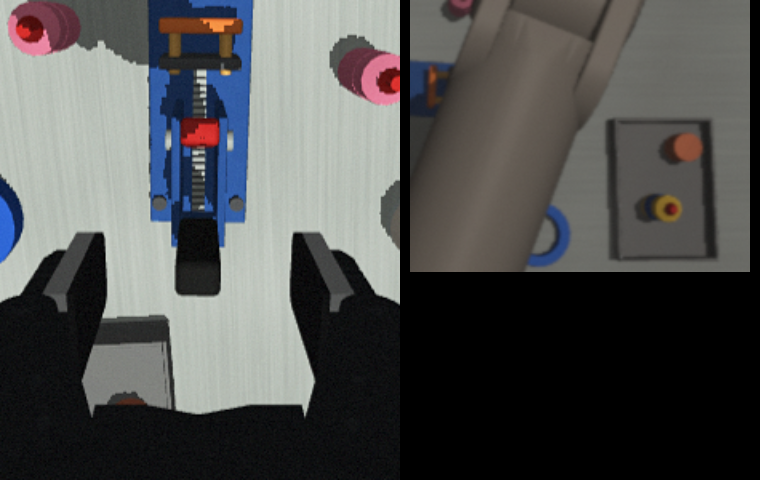

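The bottle stands upright in the tray at (664,209) in the right-hand panel. The trigger end is at about (324,181) in the wrist image.

```bash
python3 - <<'E'
from h import *
d=np.load("w2.npz"); M,E=d["M"],d["E"]
f=lambda u,v,z:np.round(at_z((u,v),z,M,E)*1000,1)
for n,u,v,z in [("base near-x",293.7,238.7,.012),("base near+x",353.7,238.7,.012),("trig far",324.5,175,.177),("trig near",324.5,191,.174),("trig -x",313.7,183,.176),("trig+x",336.2,183,.176),
 ("boltL",299,226,.014),("boltR",347.5,226,.014),("pad topfar-x",300,110,.07)]: print(n,f(u,v,z))
for dx,dy in ((582.5,-80.5),(584,-77)):
    y=np.radians(-3.1); c=lambda p:[dx/1e3+np.cos(y)*p[0]-np.sin(y)*p[1],dy/1e3+np.sin(y)*p[0]+np.cos(y)*p[1],p[2]]
    print(np.round(proj([c(p) for p in [(-.04,-.088,.012),(.04,-.088,.012),(-.01,.0284,.1748),(.01,.0284,.1748),(-.01,.0187,.1773),(-.013,-.074,.165),(.013,-.052,.165)]],M,E),1).tolist())
E
```

```text
base near-x [ 537.  -165.1   12. ]
base near+x [ 617.9 -169.5   12. ]
trig far [585.  -48.7 177. ]
trig near [584.2 -62.5 174. ]
trig -x [575.9 -54.9 176. ]
trig+x [594.  -55.9 176. ]
boltL [ 545.7 -146.7   14. ]
boltR [ 610.1 -150.2   14. ]
pad topfar-x [561.8   2.1  70. ]
[[294.4, 239.4], [353.5, 239.4], [311.1, 178.8], [336.0, 178.8], [311.2, 191.3], [309.5, 287.1], [338.3, 264.9]]
[[295.3, 236.9], [354.6, 236.9], [312.7, 174.4], [337.7, 174.4], [312.7, 186.9], [310.9, 283.5], [339.8, 261.3]]
```

```bash
cat >> h.py <<'E'
YAW=-3.1; C=Ro.from_euler("z",YAW,degrees=True); O=np.array([.5835,-.0792,0]); PIV=O+[0,0,.084]
def pose(L,r=.073):
    d=C.apply([0,np.sin(L),np.cos(L)])
    R=Ro.from_rotvec(C.apply([-L,0,0]))*Ro.from_euler("xyz",[180,0,90+YAW],degrees=True)
    return (PIV+r*d).tolist(), R.as_euler("xyz",degrees=True).tolist()
def go(L,r=.073,v=.08,**k):
    p,o=pose(L,r); return robot.line_to(p,o,velocity=v,**k)
def ft(L):
    f=np.array(robot.current_contact_force()); return float(f@C.apply([0,np.cos(L),-np.sin(L)])), float(f@C.apply([0,np.sin(L),np.cos(L)])), float(f@C.apply([1,0,0]))
E
python3 - <<'E'
from h import *
p,o=pose(.25,.17); robot.move_to(p,o)
print(go(.25,.073,.1,f_stop=8),np.round(ft(.25),1))
fingers.gripper_to(0.0,force=50)
print(robot.current_finger_gap(),robot.current_gripper_force(),np.round(ft(.25),1),robot.current_tool_pos(),pose(.25)[0])
for L in (.17,.09,.01,-.07,-.15,-.22):
    go(L,v=.06); print(L,np.round(ft(L),1),round(robot.current_time_s(),2))
w=vision.grab_frame("wrist"); t=vision.grab_frame("scene")
c=np.zeros((400,800,3),np.uint8); c[:,:440]=cv2.resize(w[0:250,180:455],(440,400)); c[:360,440:]=cv2.resize(t[150:270,260:380],(360,360)); cv2.imwrite("pics/c3.png",c[:,:,::-1])
E
```

```text
False [0.  0.4 0.1]
0.22778769268965832 49.012857768684626 [0.4 3.1 0.7] [ 0.58487286 -0.06094077  0.15534308] [0.5844766898084279, -0.06116593942393409, 0.15473060678487707]
0.17 [-1.   3.9  0.7] 16.33
0.09 [ 1.3  5.5 -0.4] 16.58
0.01 [ 2.3  5.6 -1.6] 16.83
-0.07 [ 3.1  4.8 -0.6] 17.08
-0.15 [ 2.9  3.2 -0.2] 17.33
-0.22 [ 3.5  2.1 -0.8] 17.58
```

View pics/c3.png

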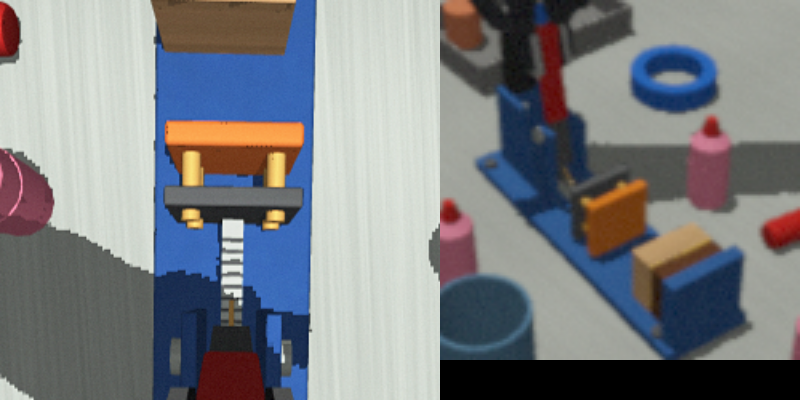

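The pinch holds and the trigger moves with it: it is now pulled, and the pad is about 45 mm short of the block. Next I pump while watching the force.

```bash
python3 - <<'E'
from h import *
done=False
for n in range(8):
    for L in (-.1,.08,.24): go(L,v=.1)
    L=.24; log=[]
    while L>-.24:
        f=ft(L)[0]; log.append(round(f,1))
        if L<.2 and f>9.3: done=True; break
        L=max(L-(.02 if f>4.6 and L<.2 else .07),-.24); go(L,v=.07)
    print(n,log,round(L,3),np.round(ft(L),1),robot.current_finger_gap(),round(robot.current_time_s(),1))
    if done or robot.current_time_s()>52: break
robot.pause(.3); print(np.round(ft(L),1))
M,E=cam("wrist"); w=vision.grab_frame("wrist"); t=vision.grab_frame("scene"); np.savez("w4.npz",M=M,E=E); cv2.imwrite("pics/w4.png",w[:,:,::-1])
c=np.zeros((400,800,3),np.uint8); c[:,:440]=cv2.resize(w[0:250,180:455],(440,400)); c[:360,440:]=cv2.resize(t[150:270,260:380],(360,360)); cv2.imwrite("pics/c4.png",c[:,:,::-1])
E
```

```text
0 [-0.6, -3.1, -0.8, 1.8, 2.6, 3.6, 2.8] -0.24 [4.7 2.  2.1] 0.2237544155662554 20.3
1 [-4.1, -5.2, -1.3, 0.7, 2.4, 3.4, 3.9] -0.24 [4.7 1.5 0.9] 0.21959123500526703 23.0
2 [-6.4, -5.6, -2.4, 1.4, 2.0, 4.3, 3.0] -0.24 [3.3 1.  1.6] 0.22057541084819854 25.7
3 [-6.9, -4.2, 1.2, 1.5, 2.1, 2.7, 3.9] -0.24 [3.8 2.3 2.8] 0.2222822163189567 28.4
4 [-6.5, -3.6, -0.5, 1.8, 2.3, 4.0, 3.0] -0.24 [4.3 0.1 4. ] 0.22151942062859328 31.1
5 [-7.0, -3.5, 0.7, 3.5, 2.9, 5.6, 5.8, 5.6, 5.7, 6.6, 5.3, 5.9] -0.24 [5.9 0.9 3.9] 0.2177346383320757 35.0
6 [-7.0, -3.3, 0.7, 1.9, 3.5, 4.7, 4.8, 5.2, 4.2] -0.24 [6.4 0.1 4.1] 0.22020408673707467 38.2
7 [-10.4, -4.5, -0.3, 2.3, 3.9, 5.6, 4.3, 7.3, 4.7] -0.24 [ 6.2 -0.7  4.3] 0.21226679299699805 41.4
[ 5.4 -0.5  4.1]
```

View pics/c4.png

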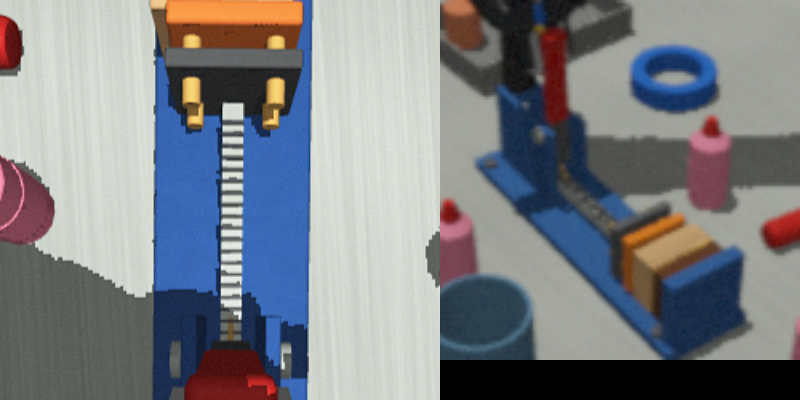

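The pad now bears on the block and the spring gap has roughly halved, with the pins sticking out behind the plate. I'll put numbers on the gap from full-resolution edges.

```bash
python3 - <<'E'
from h import *
d=np.load("w4.npz"); M,E=d["M"],d["E"]
w=cv2.imread("pics/w4.png"); 
for u in (300,310,325,345): print(u,[tuple(int(x) for x in w[v,u][::-1]) for v in range(0,46,2)])
f=lambda v,z:round((at_z((325,v),z,M,E)-O)@C.apply([0,1,0])*1000,1)
for z in (.066,.07,.074): print(z,[(v,f(v,z)) for v in (1,15,24,30,43)])
cv2.imwrite("pics/z4.png",cv2.resize(w[0:85,270:380],None,fx=7,fy=7,interpolation=cv2.INTER_CUBIC))
E
```

```text
300 [(234, 136, 67), (249, 153, 73), (249, 155, 74), (249, 157, 73), (250, 157, 72), (251, 163, 78), (246, 146, 70), (183, 90, 40), (117, 55, 25), (116, 53, 23), (112, 53, 25), (241, 191, 98), (246, 212, 117), (246, 213, 119), (248, 213, 115), (115, 106, 93), (102, 106, 107), (101, 102, 104), (100, 102, 104), (100, 101, 103), (102, 106, 106), (39, 40, 41), (41, 39, 40)]
310 [(232, 136, 68), (249, 155, 72), (249, 155, 74), (248, 153, 70), (249, 154, 70), (250, 159, 76), (245, 145, 68), (200, 101, 43), (112, 50, 23), (117, 56, 26), (120, 61, 30), (116, 56, 21), (115, 54, 21), (116, 54, 24), (121, 56, 22), (93, 90, 85), (99, 103, 104), (101, 104, 105), (103, 106, 107), (107, 110, 108), (97, 98, 102), (39, 39, 43), (29, 33, 34)]
325 [(234, 153, 88), (248, 148, 67), (249, 151, 70), (249, 156, 73), (249, 154, 72), (250, 159, 74), (245, 145, 68), (212, 106, 47), (107, 52, 20), (117, 55, 23), (97, 45, 20), (120, 61, 29), (122, 60, 30), (117, 57, 29), (120, 61, 27), (93, 78, 70), (103, 105, 105), (103, 106, 105), (101, 101, 101), (100, 101, 107), (95, 99, 101), (48, 50, 51), (37, 40, 42)]
345 [(233, 167, 102), (249, 152, 69), (248, 153, 72), (248, 153, 69), (250, 156, 72), (250, 158, 75), (246, 147, 67), (227, 119, 53), (113, 58, 26), (124, 62, 31), (114, 51, 20), (116, 55, 24), (118, 60, 30), (115, 58, 32), (87, 38, 14), (83, 65, 56), (100, 103, 104), (100, 105, 107), (95, 102, 101), (102, 102, 104), (97, 99, 102), (57, 61, 61), (38, 39, 36)]
0.066 [(1, np.float64(145.3)), (15, np.float64(136.2)), (24, np.float64(130.3)), (30, np.float64(126.4)), (43, np.float64(117.9))]
0.07 [(1, np.float64(143.0)), (15, np.float64(134.1)), (24, np.float64(128.3)), (30, np.float64(124.4)), (43, np.float64(116.1))]
0.074 [(1, np.float64(140.8)), (15, np.float64(132.0)), (24, np.float64(126.3)), (30, np.float64(122.5)), (43, np.float64(114.3))]
```

View pics/z4.png

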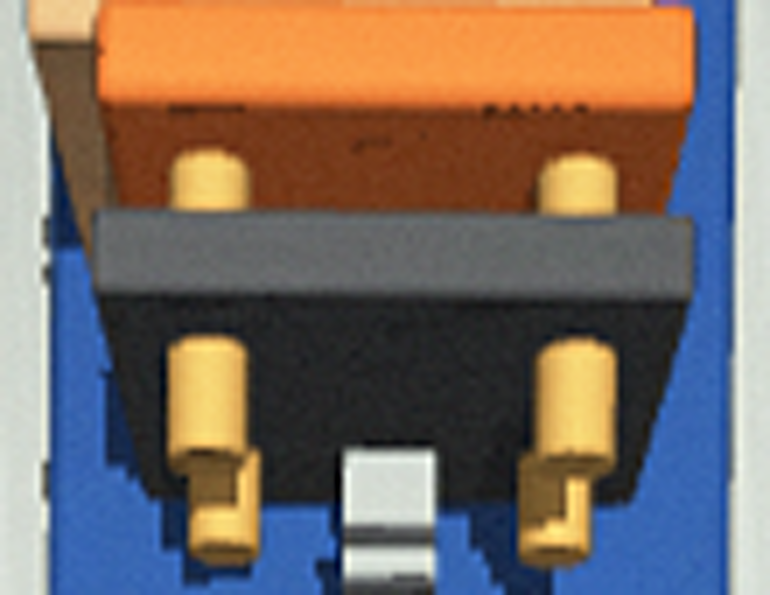

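The gap is about 9.7 mm, so the springs are squeezed about 6.3 mm. The same method gives 16 mm on the earlier free picture, so I trust it. I'll nudge the trigger slightly further towards half way and confirm it holds.

```bash
python3 - <<'E'
from h import *
def gap():
    M,E=cam("wrist"); w=vision.grab_frame("wrist").astype(int)
    v=np.arange(0,60); col=w[:60,320:330].mean(1); sat=col[:,0]-col[:,2]
    a=np.where((col[:,0]>190)&(sat>100))[0].max()+.5; b=np.where((sat<25)&(v>a))[0].min()-.5
    f=lambda v:(at_z((325,v),.072,M,E)-O)@C.apply([0,1,0])*1000
    return a,b,round(f(a)-f(b),1),round(f(a),1)
print(gap())
for L in (-.26,-.28):
    go(L,v=.03); robot.pause(.3); print(L,gap(),np.round(ft(L),1))
robot.pause(1.2); print(gap(),np.round(ft(L),1),robot.current_gripper_force(),robot.current_time_s())
E
```

```text
(np.float64(14.5), np.float64(29.5), np.float64(9.5), np.float64(133.3))
-0.26 (np.float64(17.5), np.float64(31.5), np.float64(9.1), np.float64(133.2)) [ 5.4 -0.2  3.9]
-0.28 (np.float64(20.5), np.float64(33.5), np.float64(8.6), np.float64(133.0)) [ 6.4 -0.3  4.1]
(np.float64(20.5), np.float64(33.5), np.float64(8.6), np.float64(133.1)) [ 6.3 -0.8  4. ] 56.874068076722324 44.275
```

The squeeze is now about 7.4 of 16 mm. It held steady for over a second, and the pad did not move any further, so the block is against the stop. Handing in.

```bash
python3 - <<'E'
from h import *
print(workorder.close_job())
E
```

```text
the job is handed in; nothing more can be done
None
```

I handed the job in at about 44 s: the glue bottle stands upright in the tray, and the arm holds the trigger with the pad pressing the block against the end stop, springs squeezed about 7.4 of 16 mm (measured from the wrist camera); the hand-in returned no verdict.

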